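Ready the coaster caddy in the hallway

ROBOT

A 6-joint arm with a two-finger parallel gripper is mounted at the origin on the work surface. World frame = base frame: x ahead of the robot, y to its left, z up, the work surface at z = 0. Lengths are in m, angles in rad, forces in N, time in s.
With the tool pointing down it reaches from about 0.275 to 1 m from the base axis. Payload 8.4 kg.
Tool frame: the origin (TCP) lies midway between the tips of the shut fingers; the grasp point (between the pads) lies ctrl.pinch_z behind it (ctrl.pinch_z is the distance from the TCP to the grasp point, in m); z points along the fingers, y is the line along which they close (so a half turn about z gives the same grasp; the last joint's range is limited). The gripper opens to 85 mm and grips with 20 to 120 N. Pads are 22 mm wide; open, the fingers measure 114 mm over their backs; the gripper's body (76 mm by 85 mm) begins 54 mm behind the grasp point. The pads swing forward as they close: fully open they stand 13 mm farther back than shut.
Start: joints at [1.111, 0.353, 1.633, -0, 1.155, -0.002], TCP at [0.276, 0.561, 0.231] pointing down, gripper open.
Joint ranges: [-2.63, 2.63], [-0.92, 2.1], [0.06, 2.66], [-1.3, 4.44], [0, 2.69], [-3.02, 3.02]. Speed limits (rad/s): [2.22, 2.22, 2.79, 3.14, 3.14, 3.14].

INTERFACE

Orientations are given as a unit quaternion [x, y, z, w].
In Python, from workcell import ctrl gives the robot as it stands.
- The arm moves only by the tool arm_command, never from a script. Its argument "plan" is a list of rows, each a list of 7 numbers: the shift along the tool's x, y, z normalised to -1 to 1, where 1 is 20 cm, then the turn, a rotation vector about the tool's x, y, z normalised to -1 to 1, where 1 is 90 degrees, then the closure, from 0 (fully open) to 1 (shut). In form: [[x, y, z, ax, ay, az, gripper], ...]. A call has 1 to 12 rows; each row is the pose to reach, as a shift and turn from the pose commanded when the call began, along the tool's axes at that moment; what a row does not reach only later rows make up. A row lasts 1/12 s, in which the tool goes at most 41.7 mm and 7.16 degrees, less where a joint would pass 70% of its speed; a pose out of reach is approached as far as the arm can. A call with a number of a shift or a turn outside -1 to 1 is refused whole. A call with a gripper value outside its range is refused whole. The fingers move at their own pace and stop on an object; the grip force is fixed at half the most. Time passes only in rows, so rows that repeat a pose let the fingers close. It gives the time, the measured TCP pose, the force, the opening and the grip force at its end, in the units of the state.
- ctrl.observe(): the state, without advancing time (a new reading comes with each control period).
- ctrl.snapshot(name): name is "side" or "top" or "wrist"; returns (picture, depth): 400x640x3 uint8, red, green, blue; 400x640 float32, m along the optical axis (not along the pixel's ray), 0 where there is no reading.
- ctrl.camera_model(name): a dict with "intrinsics" (3x3 intrinsics, pixels), "D" ([k1, k2, p1, p2, k3] as OpenCV has them; the pictures are not rectified), "extrinsics" (4x4, takes a point from camera to world coordinates). Camera axes: x right, y down, z forward; pixel columns grow to the right and rows downward; lengths in m; the calibration is good to about 2 mm. A picture is of the moment at which its call begins: read the wrist's pose just before it. camera_model takes no time and is no camera call; for the wrist camera it gives the pose at the moment of the call.
- ctrl.hand_in(): hands the job in; it is judged then, once.
The state is a dict: "time_s": time; "qpos": joint angles; "dq": joint speeds; "joint_torque": joint torques, N m; "tcp_pos": TCP position; "tcp_rot": TCP orientation; "contact_force": force on the tool from outside, world axes, zero at the start; "wrist_torque": the same for the moment, N m; "gripper_width": finger opening in m; "gripper_force": force on a finger pad.
Only numpy, scipy, OpenCV 4.12 (cv2) and the standard library are available. Lean on these libraries where they do the work, as an engineer would, in place of code of your own. Each camera call takes 0.05 s, during which the arm holds its last target. There are 200 camera calls.

TASK

Lay the blue coaster flat on top of the wooden one in the marble caddy, so that the two make a neat, centred stack in the middle of the plate, and swing the caddy's carry handle up until it catches upright. Let go of everything, keep the caddy standing about where it is, and leave the other things on the table where they are.

Things in the scene. Friction and masses are not known exactly. Their poses are not given: they have to be found in the camera images.
- caddy: Loose coaster caddy, 1.4 to 1.9 kg: white marble plate 190 (x) x 120 (y) x 14 mm; origin at the centre of its underside, z up. Two dark steel posts at x = +78 and -78 mm, 10 mm thick in x, 22 mm in y, rise to 69 mm above the table and carry the handle's hinge. Folded down, the U-shaped handle reaches out past the plate on the caddy's -y side.
- handle (a joint): Handle angle about the caddy's x axis. 0: folded level towards the caddy's -y, on its stop, clear of the table (the start). 1.57: upright, at its end stop. Lift spring: let go below about 0.9 rad it falls back down, between it may stay; past about 1.2 rad the spring draws it up to the upright stop and holds it there. Under 2 N at the bar moves it.
- handle_grip (a point): Middle of the handle's cross bar, on its axis, which is parallel to the caddy's x; moves with the handle. The bar has a round wooden sleeve, 130 mm long, 16 mm in diameter, that can turn between the fingers; steel arms 8 mm thick at x = +88 and -88 mm join it to the hinge, 100 mm away. Folded: 60 mm above the table; upright: 160 mm, over the plate's centre.
- handle_hinge (a point): Middle of the handle's hinge axis, over the plate's centre, 60 mm above the table; the axis is the caddy's x axis.
- plate_centre (a point): Centre of the marble plate's upper face, 14 mm above the table, marked with a thin flat grey disc 72 mm in diameter.
- wood_coaster: Round wooden coaster, 64 mm in diameter, 16 mm thick, 50 g, already lying loose near the middle of the caddy's plate; origin at the centre of its underside, z up.
- blue_coaster: Round blue ceramic coaster, 64 mm in diameter, 16 mm thick, 60 to 130 g, lying flat on the table beside the caddy; origin at the centre of its underside, z up.
- jar: Bystander: glass jar with steel lid, 80 mm in diameter, 90 mm tall, origin at the centre of its underside.
- key_dish: Bystander: white bowl for keys, 110 mm in diameter, 30 mm tall, origin at the centre of its underside.
- glasses_case: Bystander: green spectacle case, 55 (x) x 150 (y) x 35 mm, origin at the centre of its underside.
- hairbrush: Bystander: wooden hairbrush, about 195 mm long in its x, 28 mm high, lying bristles down, origin on the table under its middle.
Things that resemble listed ones, but are neither listed nor needed, are in the scene too. Of the things that look like the blue_coaster, the smallest one is meant.

How it is judged:
At the end, for the whole second after the job is handed in: Handle at its upright stop (over 1.5 rad); blue coaster flat on the wooden one, centres within 12 mm, both within 18 mm of the plate's centre; caddy level, within 60 mm of its start; all still; jar, key dish, glasses case and hairbrush each within 30 mm of their starts (value of joint handle above 1.5 rad and horizontal distance between blue_coaster and wood_coaster below 0.012 m and horizontal distance between each of blue_coaster, wood_coaster and plate_centre below 0.018 m and z of blue_coaster in the frame of caddy between 0.027 and 0.033 m and angle between each of blue_coaster, wood_coaster's own z axis and vertical below 0.08 rad and angle between caddy's own z axis and vertical below 0.05 rad and distance of caddy from where it was at the start of the episode below 0.06 m and linear speed of each of blue_coaster, caddy below 0.02 m/s and distance of each of jar, key_dish, glasses_case, hairbrush from where it was at the start of the episode below 0.03 m); the robot touches nothing.
It fails at once if the caddy is tipped by more than 0.35 rad (angle between caddy's own z axis and vertical above 0.35 rad).
It also fails if it takes over 54 s, if anything falls off the work surface, if the arm or the gripper's body presses on something with over 40 N, if the wrist force passes 120 N, or if a joint passes its speed limit or range.

## Working session

There is one attempt and no reset: what is moved stays moved. The work goes in short steps, Python scripts to look and compute and a tool call to move; the robot and the scene stay as the last step left them, time stands still between calls to the robot, and variables do not carry over. Pictures are saved under pics/ and viewed, at most 10 in all, crops included, and the job is handed in when it is done.

Besides the shell and the picture viewer there is one more tool, called after "Request:" by a JSON object that holds its "op" and its "data", one argument or row to a line. arm_command: Moves the arm, as the interface text tells. Its arguments: {"type":"object","properties":{"plan":{"type":"array"}},"required":["plan"]}

```bash
mkdir -p pics; ls; cat > h.py <<'E'
import numpy as np, cv2
from workcell import ctrl
from scipy.spatial.transform import Rotation as R
def grab(n):
    m=ctrl.camera_model(n); p,d=ctrl.snapshot(n); return p,d,m
def cast(m,uv,z):
    uv=np.asarray(uv,float).reshape(-1,1,2)
    K=np.array(m["intrinsics"],float);D=np.array(m["D"],float);T=np.array(m["extrinsics"])
    n=cv2.undistortPoints(uv,K,D).reshape(-1,2)
    r=np.c_[n,np.ones(len(n))]@T[:3,:3].T
    return T[:3,3]+r*((z-T[2,3])/r[:,2])[:,None]
def cloud(m,d):
    h,w=d.shape;u,v=np.meshgrid(np.arange(w),np.arange(h))
    K=np.array(m["intrinsics"],float);D=np.array(m["D"],float);T=np.array(m["extrinsics"])
    n=cv2.undistortPoints(np.stack([u,v],-1).reshape(-1,1,2).astype(float),K,D).reshape(h,w,2)
    P=np.concatenate([n*d[...,None],d[...,None]],-1)
    return P@T[:3,:3].T+T[:3,3]
E
python3 - <<'E'
from h import *
for n in("top","side"):
    p,d,m=grab(n); cv2.imwrite(f"pics/{n}0.png",p[...,::-1]); np.savez(f"{n}0.npz",p=p,d=d)
    print(n,np.round(m["extrinsics"],3).tolist(),m["D"])
o=ctrl.observe();print(o["tcp_pos"],o["tcp_rot"],o["gripper_width"],ctrl.pinch_z,o["time_s"])
E
```

```text
pics
top [[-0.028, -0.999, 0.029, 0.545], [-0.999, 0.029, 0.029, -0.023], [-0.029, -0.028, -0.999, 1.475], [0.0, 0.0, 0.0, 1.0]] [-0.06851357  0.          0.          0.          0.        ]
side [[0.854, -0.282, 0.437, 0.179], [-0.52, -0.427, 0.74, -0.756], [-0.022, -0.859, -0.511, 0.573], [0.0, 0.0, 0.0, 1.0]] [-0.01036909  0.          0.          0.          0.        ]
[0.27603888 0.56025415 0.23060097] [ 2.26918726e-01  9.73913474e-01 -6.42181775e-04 -1.55214245e-04] 0.08535170079687733 0.0187 0.1
```

View pics/top0.png

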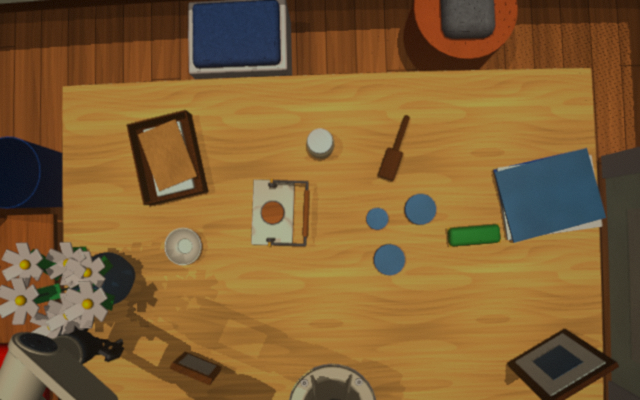

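View pics/side0.png

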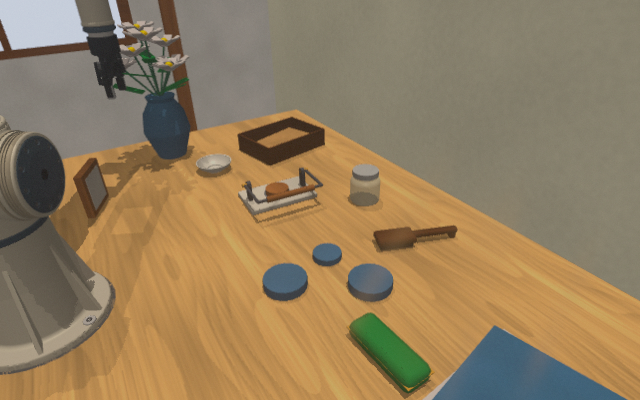

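The top view shows the caddy at about (275,212) with its handle towards image right (world −y), and the wooden coaster at (273,212). The smallest blue disc is at (376,218) in the top view and (327,254) in the side view. The jar is at (320,143), the dish at (183,246), the case at (474,235) and the brush at (395,150).

```bash
cat > meas.py <<'E'
from h import *
def tri(m1,a,m2,b):
    r=[]
    for m,uv in((m1,a),(m2,b)):
        q=cast(m,[uv],0)[0];c=np.array(m["extrinsics"])[:3,3];r.append((c,(q-c)/np.linalg.norm(q-c)))
    A=sum(np.eye(3)-np.outer(v,v) for _,v in r);bb=sum((np.eye(3)-np.outer(v,v))@c for c,v in r)
    return np.linalg.solve(A,bb)
def comps(mask,roi,amin=40):
    k=np.zeros(mask.shape,np.uint8);x0,y0,x1,y1=roi;k[y0:y1,x0:x1]=mask[y0:y1,x0:x1]
    n,l,s,c=cv2.connectedComponentsWithStats(k);return [(s[i,4],c[i],s[i,:4],l==i) for i in range(1,n) if s[i,4]>=amin]
E
python3 - <<'E'
from meas import *
S={n:(lambda f:(f["p"],f["d"],ctrl.camera_model(n)))(np.load(f"{n}0.npz")) for n in("top","side")}
for n,roi in(("top",(350,180,450,290)),("side",(250,235,410,310))):
    p,d,m=S[n];h=cv2.cvtColor(p,cv2.COLOR_RGB2HSV);P=cloud(m,d)
    for a,c,s,k in comps((h[...,0]>95)&(h[...,0]<125)&(h[...,1]>90),roi):
        z=P[k][:,2];t=k&(P[...,2]>np.percentile(z,90)-.004)
        print(n,"blue",a,c.round(1),s,"cast16",cast(m,[c],.016)[0].round(4),"cloud",P[t].mean(0).round(4),np.ptp(P[t],0).round(3), np.argwhere(t).mean(0)[::-1].round(1))
p,d,m=S["top"];P=cloud(m,d);h=cv2.cvtColor(p,cv2.COLOR_RGB2HSV)
roi=(235,165,325,260);sub=np.zeros(d.shape,bool);sub[165:260,235:325]=1
print("table z",np.median(P[260:290,420:440,2]),np.median(P[185:240,330:350,2]))
for a,c,s,k in comps((h[...,0]<14)&(h[...,1]>120)&(h[...,2]>50),roi):
    print("wood",a,c.round(1),s,np.median(P[k],0).round(4),cast(m,[c],.03)[0].round(4),cast(m,[c],.06)[0].round(4))
for a,c,s,k in comps((h[...,1]<60)&(h[...,2]>100),roi,200):
    q=P[k];cn=max(cv2.findContours(k.astype(np.uint8),0,1)[0],key=cv2.contourArea)
    r=cv2.minAreaRect(cast(m,cn.reshape(-1,2),.014)[:,:2].astype(np.float32));print("plate",a,s,np.median(q[:,2]),r)
for a,c,s,k in comps(h[...,2]<70,roi,4): print("dark",a,c.round(1),s,P[k][:,2].max().round(3),cast(m,[c],.065)[0].round(4))
v=cv2.resize(p[165:285,235:435],None,fx=4,fy=4,interpolation=2);cv2.imwrite("pics/crop.png",v[...,::-1])
E
```

```text
top blue 667 [419.9 208.8] [406 195  29  29] cast16 [ 0.5706 -0.2679  0.016 ] cloud [ 0.5707 -0.2648  0.0294] [0.08  0.284 1.453] [419.7 208.8]
top blue 315 [376.7 218.4] [367 209  20  20] cast16 [ 0.5467 -0.1424  0.016 ] cloud [ 0.5476 -0.1393  0.0433] [0.055 0.147 1.46 ] [376.4 217.9]
top blue 660 [388.9 259.3] [375 245  29  29] cast16 [ 0.4282 -0.174   0.016 ] cloud [ 0.4301 -0.1724  0.0371] [0.155 0.191 1.453] [389.1 259.1]
table z -0.0005064929136157081 -0.0002413220650137049
wood 156 [305.5 213.3] [303 190   6  47] [0.5671 0.0594 0.0672] [0.5669 0.0616 0.03  ] [0.5665 0.0598 0.06  ]
wood 387 [272.2 212.3] [262 202  22  22] [0.5729 0.1573 0.0296] [0.5726 0.1571 0.03  ] [0.5721 0.1534 0.06  ]
plate 682 [253 185  40  35] 0.013634390561839904 ((0.6028233170509338, 0.1572476029396057), (0.11567111313343048, 0.0953461155295372), 86.40912628173828)
plate 865 [252 208  40  36] 0.01381903595193501 ((0.5347156524658203, 0.16231076419353485), (0.11368740350008011, 0.10165397077798843), 88.54405212402344)
dark 27 [272.9 184.4] [269 181   8   6] 0.071 [0.6502 0.1488 0.065 ]
dark 4 [278.5 181.5] [278 181   2   2] 0.07 [0.6578 0.1329 0.065 ]
dark 4 [287.5 182. ] [286 182   4   1] 0.064 [0.6556 0.1076 0.065 ]
dark 17 [270.5 240. ] [267 239   7   5] 0.073 [0.4945 0.1597 0.065 ]
dark 11 [283. 244.] [278 244  11   1] 0.071 [0.4824 0.1248 0.065 ]
```

View pics/crop.png

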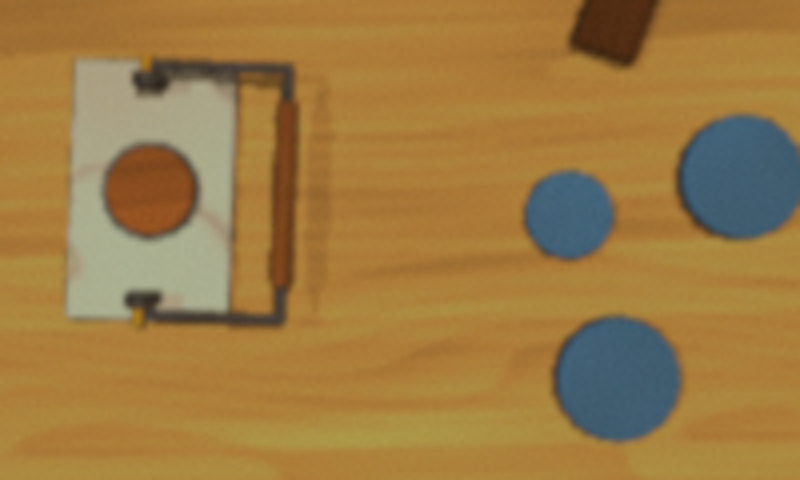

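The crop shows four things:
- The plate's corners are at about (73,58), (240,66), (66,320) and (232,320).
- The posts are at (150,80) and (142,299).
- The bar runs along u≈285.
- The small blue disc is at (569,214).

So the caddy is near (0.570, 0.160) with a yaw of about −2°, and the blue coaster is near (0.547, −0.142). I'll move above the caddy first and check with the wrist camera.

Request:
{"op": "arm_command", "data": {
  "plan": [
    [-0.25,-0.13,-0.06,0,0,0,0],
    [-0.5,-0.26,-0.12,0,0,0,0],
    [-0.75,-0.39,-0.18,0,0,0,0],
    [-1,-0.52,-0.25,0,0,0,0],
    [-1,-0.52,-0.25,0,0,-0.07,0],
    [-1,-0.52,-0.25,0,0,-0.14,0],
    [-1,-0.52,-0.25,0,0,-0.21,0],
    [-1,-0.52,-0.25,0,0,-0.27,0],
    [-1,-0.52,-0.25,0,0,-0.27,0]
  ]
}}

```text
time_s: 0.85
tcp_pos: [0.41, 0.3783, 0.2812]
tcp_rot: [0.015, 1.0, -0.0, -0.0]
contact_force: [-0.0, -0.2, 0.3]
gripper_width: 0.0856
gripper_force: 0.0
```

```bash
cat > go.py <<'E'
from h import *
def go(x,y,z,yaw=None):
    "shift/turn numbers to bring TCP to x,y,z, tool down, tool y at world angle yaw (deg)"
    o=ctrl.observe();r=R.from_quat(o["tcp_rot"]);p=np.array(o["tcp_pos"])
    s=r.inv().apply(np.array([x,y,z])-p)/.2
    t=np.zeros(3)
    if yaw is not None:
        a=np.radians(yaw);Y=np.array([np.cos(a),np.sin(a),0]);Z=np.array([0,0,-1.]);M=np.c_[np.cross(Y,Z),Y,Z]
        t=(r.inv()*R.from_matrix(M)).as_rotvec()/(np.pi/2)
    print("at",p.round(4),"time",round(o["time_s"],2),"F",np.round(o["contact_force"],1),"w",round(o["gripper_width"],4),"| go",s.round(3),t.round(3))
E
python3 - <<'E'
from go import *
go(.52,.16,.28,88)
E
```

```text
at [0.41   0.3783 0.2812] time 0.85 F [-0.  -0.2  0.3] w 0.0856 | go [-0.583 -1.074  0.006] [-0.    -0.     0.003]
```

Request:
{"op": "arm_command", "data": {
  "plan": [
    [-0.14,-0.25,0,0,0,0,0],
    [-0.28,-0.5,0,0,0,0,0],
    [-0.42,-0.75,0,0,0,0,0],
    [-0.58,-1,0,0,0,0,0],
    [-0.58,-1,0,0,0,0,0],
    [-0.58,-1,0,0,0,0,0],
    [-0.58,-1,0,0,0,0,0]
  ]
}}

```text
time_s: 1.43
tcp_pos: [0.5205, 0.1717, 0.281]
tcp_rot: [0.02, 1.0, -0.001, 0.0]
contact_force: [-0.3, 0.3, 0.2]
gripper_width: 0.0856
gripper_force: 0.0
```

```bash
python3 - <<'E'
from go import *
p,d,m=grab("wrist");np.savez("w1.npz",p=p,d=d,T=m["extrinsics"]);cv2.imwrite("pics/w1.png",p[...,::-1])
print(np.round(m["extrinsics"],3).tolist(),m["D"]);go(.547,-.142,.25,88)
E
```

```text
[[0.039, 0.945, 0.325, 0.437], [0.999, -0.037, -0.014, 0.175], [-0.001, 0.326, -0.945, 0.424], [0.0, 0.0, 0.0, 1.0]] [-0.04266038  0.          0.          0.          0.        ]
at [0.5195 0.1735 0.2809] time 1.48 F [-0.3 -1.   0. ] w 0.0857 | go [-0.2   -1.571  0.155] [-0.    -0.    -0.003]
```

View pics/w1.png

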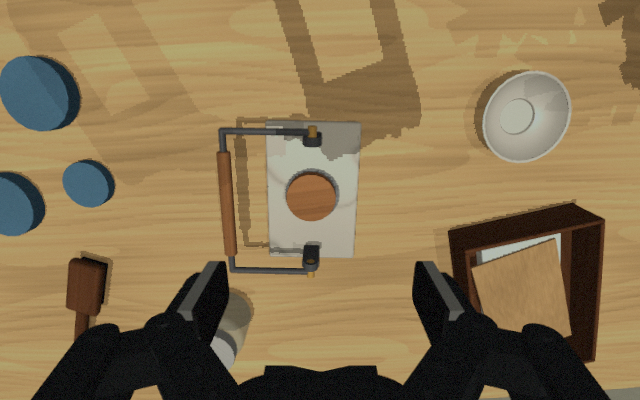

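The wrist view shows the wooden coaster at (312,196) with a grey ring around it, the bar at about (227,203) and the posts at (312,137) and (311,257). The small blue coaster is at (89,184). I'll triangulate these against the top view.

```bash
python3 - <<'E'
from meas import *
f=np.load("top0.npz");pt,dt,mt=f["p"],f["d"],ctrl.camera_model("top")
g=np.load("w1.npz");pw,dw,mw=g["p"],g["d"],dict(ctrl.camera_model("wrist"),extrinsics=g["T"])
P=cloud(mw,dw);h=cv2.cvtColor(pw,cv2.COLOR_RGB2HSV)
tops={"blue":(376.7,218.4),"bar":(305.5,213.3),"wood":(272.2,212.3)}
def rep(n,k,zt):
    z=P[k][:,2];t=k&(abs(P[...,2]-zt)<.006) if n!="bar" else k
    c=np.argwhere(t).mean(0)[::-1]
    cn=max(cv2.findContours(t.astype(np.uint8),0,1)[0],key=cv2.contourArea).reshape(-1,2)
    q=cast(mw,cn,zt)[:,:2].astype(np.float32)
    print(n,k.sum(),t.sum(),c.round(1),"tri",tri(mt,tops[n],mw,c).round(4),"cast",cast(mw,[c],zt)[0].round(4),"depthz",np.median(P[t],0).round(4),"rect",cv2.minAreaRect(q),"circ",cv2.minEnclosingCircle(q))
for a,c,s,k in comps((h[...,0]>95)&(h[...,0]<125)&(h[...,1]>90),(58,150,120,215)): rep("blue",k,.016)
br=(h[...,0]<16)&(h[...,1]>110)
for a,c,s,k in comps(br,(280,165,345,228),500): rep("wood",k,.030)
br=(h[...,0]<16)&(h[...,1]>110)&(P[...,2]>.04)
for a,c,s,k in comps(br,(210,145,245,262),300): rep("bar",k,.06)
# plate
k=np.zeros(dw.shape,bool);k[110:265,255:370]=1;k&=abs(P[...,2]-.014)<.005
q=P[k][:,:2];hl=cv2.convexHull(q.astype(np.float32))
print("plate",np.median(P[k][:,2]),cv2.minAreaRect(hl))
k=np.zeros(dw.shape,bool);k[110:280,290:330]=1;k&=(P[...,2]>.062)&(P[...,2]<.08)
for a,c,s,kk in comps(k,(290,110,330,280),15): print("post",a,c,P[kk].mean(0).round(4),P[kk][:,2].max().round(3))
E
```

```text
blue 1808 1670 [ 86.7 183.7] tri [ 0.5469 -0.1426  0.0143] cast [ 0.5467 -0.1411  0.016 ] depthz [ 0.5468 -0.1413  0.0158] rect ((0.5474135875701904, -0.14131566882133484), (0.06243409588932991, 0.06429517269134521), 34.40243911743164) circ ((0.5475741028785706, -0.14115402102470398), 0.0334845706820488)
wood 1883 1832 [310.7 196.7] tri [0.5724 0.1571 0.0287] cast [0.5719 0.1569 0.03  ] depthz [0.5718 0.1569 0.03  ] rect ((0.5724667906761169, 0.15725678205490112), (0.06105831637978554, 0.06361383944749832), 85.8432388305664) circ ((0.572749674320221, 0.15694569051265717), 0.03231548145413399)
bar 1359 1359 [226.7 202.1] tri [0.5655 0.059  0.0597] cast [0.5645 0.0582 0.06  ] depthz [0.5614 0.0603 0.0665] rect ((0.5699042081832886, 0.05781613662838936), (0.01607058010995388, 0.13385635614395142), 86.38306427001953) circ ((0.5699770450592041, 0.05896913260221481), 0.06718709319829941)
plate 0.013978993904149806 ((0.5734068155288696, 0.15833979845046997), (0.12035714834928513, 0.18958286941051483), 86.54154205322266)
post 355 [307.73521127 135.89577465] [0.4895 0.1587 0.0652] 0.07
post 254 [306.50393701 269.43307087] [0.6562 0.1485 0.0654] 0.071
```

Everything agrees with the given sizes and heights. The caddy centre is (0.573, 0.158) with a yaw of −3.5°, the wooden coaster is at (0.572, 0.157) and the blue coaster at (0.547, −0.1415). Next I'll go to the blue coaster.

Request:
{"op": "arm_command", "data": {
  "plan": [
    [-0.03,-0.2,0,0,0,0,0],
    [-0.06,-0.4,0,0,0,0,0],
    [-0.09,-0.6,0,0,0,0,0],
    [-0.1,-0.8,0,0,0,0.01,0],
    [-0.1,-1,0.1,0,0,0.01,0],
    [-0.1,-1,0.2,0,0,0.01,0],
    [-0.1,-1,0.2,0,0,0.01,0]
  ]
}}

```text
time_s: 2.07
tcp_pos: [0.5297, -0.026, 0.2378]
tcp_rot: [0.027, 1.0, 0.0, -0.003]
contact_force: [-0.1, 1.2, -0.6]
gripper_width: 0.085
gripper_force: 0.0
```

```bash
python3 -c "
from go import *
go(.547,-.1415,.06,86.5)"
```

```text
at [ 0.5297 -0.026   0.2378] time 2.07 F [-0.1  1.2 -0.6] w 0.085 | go [-0.123 -0.572  0.888] [ 0.    -0.004  0.005]
```

Request:
{"op": "arm_command", "data": {
  "plan": [
    [-0.04,-0.2,0.1,0,0,0,0],
    [-0.08,-0.4,0.25,0,0,0,0],
    [-0.12,-0.57,0.4,0,0,0,0],
    [-0.12,-0.57,0.55,0,0,0,0],
    [-0.12,-0.57,0.7,0,0,0,0],
    [-0.12,-0.57,0.8,0,0,0,0],
    [-0.12,-0.57,0.88,0,0,0,0],
    [-0.12,-0.57,0.88,0,0,0,0],
    [-0.12,-0.57,0.88,0,0,0,0],
    [-0.12,-0.57,0.88,0,0,0,0]
  ]
}}

```text
time_s: 2.9
tcp_pos: [0.5517, -0.1394, 0.0666]
tcp_rot: [0.024, 1.0, -0.0, 0.001]
contact_force: [0.1, -0.0, 0.8]
gripper_width: 0.0855
gripper_force: 0.0
```

```bash
python3 -c "
from go import *
go(.547,-.1415,-.003,86.5)"
```

```text
at [ 0.5517 -0.1394  0.0666] time 2.9 F [ 0.1 -0.   0.8] w 0.0855 | go [ 0.023 -0.011  0.348] [-0.     0.001  0.008]
```

Request:
{"op": "arm_command", "data": {
  "plan": [
    [0.02,-0.01,0.1,0,0,0,0],
    [0.02,-0.01,0.18,0,0,0,0],
    [0.02,-0.01,0.25,0,0,0,0],
    [0.02,-0.01,0.3,0,0,0,0],
    [0.02,-0.01,0.34,0,0,0,0],
    [0.02,-0.01,0.34,0,0,0,0],
    [0.02,-0.01,0.34,0,0,0,0],
    [0.02,-0.01,0.34,0,0,0,0]
  ]
}}

```text
time_s: 3.57
tcp_pos: [0.5471, -0.1423, -0.0019]
tcp_rot: [0.025, 1.0, -0.0, 0.001]
contact_force: [-0.5, 0.5, 0.7]
gripper_width: 0.0854
gripper_force: 0.0
```

```bash
python3 -c "
from go import *
go(.547,-.1415,-.003,86.5)
p,d,m=grab('wrist');cv2.imwrite('pics/w2.png',p[...,::-1])"
```

```text
at [ 0.5471 -0.1423 -0.0019] time 3.57 F [-0.5  0.5  0.7] w 0.0854 | go [0.001 0.004 0.006] [-0.     0.001  0.008]
```

View pics/w2.png

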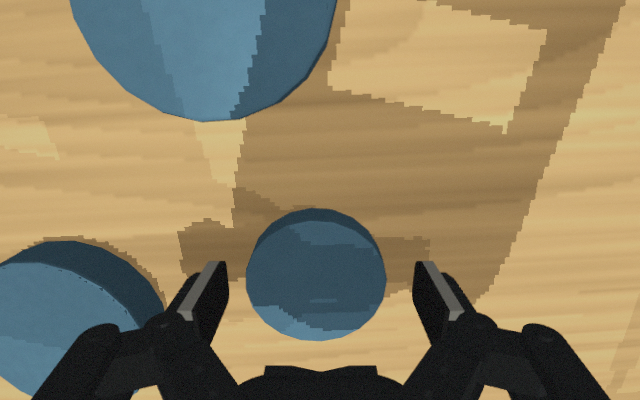

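The coaster is centred between the pads, at columns 247–386 with the pads at 227 and 414. I'll close, then lift.

Request:
{"op": "arm_command", "data": {
  "plan": [
    [0,0,0,0,0,0,0.3],
    [0,0,0,0,0,0,0.6],
    [0,0,0,0,0,0,1],
    [0,0,0,0,0,0,1],
    [0,0,0,0,0,0,1],
    [0,0,0,0,0,0,1],
    [0,0,0,0,0,0,1],
    [0,0,0,0,0,0,1]
  ]
}}

```text
time_s: 4.28
tcp_pos: [0.5468, -0.1424, -0.0017]
tcp_rot: [0.025, 1.0, -0.0, 0.0]
contact_force: [-2.8, 1.1, 9.1]
gripper_width: 0.0618
gripper_force: 62.9
```

Request:
{"op": "arm_command", "data": {
  "plan": [
    [0,0,-0.05,0,0,0,1],
    [0,0,-0.15,0,0,0,1],
    [0,0,-0.3,0,0,0,1],
    [0,0,-0.45,0,0,0,1],
    [0,0,-0.6,0,0,0,1],
    [0,0,-0.7,0,0,0,1],
    [0,0,-0.7,0,0,0,1],
    [0,0,-0.7,0,0,0,1]
  ]
}}

```text
time_s: 4.95
tcp_pos: [0.547, -0.1424, 0.1387]
tcp_rot: [0.025, 1.0, -0.0, 0.001]
contact_force: [-0.2, 0.4, -1.5]
gripper_width: 0.0619
gripper_force: 65.7
```

```bash
python3 -c "
from go import *
go(.5725,.157,.137,86.5)
p,d,m=grab('wrist');cv2.imwrite('pics/w3.png',p[...,::-1])"
```

```text
at [ 0.547  -0.1424  0.1387] time 4.95 F [-0.2  0.4 -1.5] w 0.0619 | go [-0.053  1.502  0.008] [-0.     0.002  0.007]
```

View pics/w3.png

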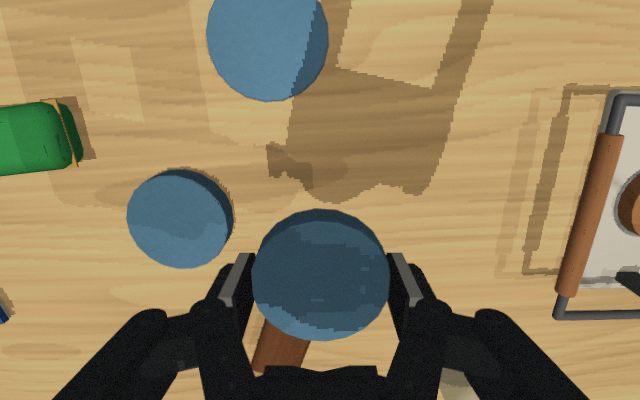

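The coaster is held level at about (320,275). I'll measure its offset from the TCP and its tilt.

```bash
cat > held.py <<'E'
from meas import *
p,d,m=grab("wrist");o=ctrl.observe();P=cloud(m,d);h=cv2.cvtColor(p,cv2.COLOR_RGB2HSV)
a,c,s,k=max(comps((h[...,0]>90)&(h[...,0]<125)&(h[...,1]>70)&(h[...,2]>40),(245,200,400,350),500),key=lambda t:t[0])
q=P[k];zt=np.percentile(q[:,2],90)
t=k&(abs(P[...,2]-zt)<.006);q=P[t]
A=np.c_[q[:,:2]-q[:,:2].mean(0),np.ones(len(q))];f=np.linalg.lstsq(A,q[:,2],rcond=None)[0]
hl=cv2.convexHull(q[:,:2].astype(np.float32))
print(s,"n",t.sum(),"top z",f[2].round(4),"tilt",f[:2].round(3),"circ",cv2.minEnclosingCircle(hl),"ell",cv2.fitEllipse(hl),"mean",q.mean(0).round(4),"tcp",np.round(o["tcp_pos"],4))
E
python3 held.py
```

```text
[251 209 140 132] n 13630 top z 0.1549 tilt [0.011 0.002] circ ((0.5475320816040039, -0.1425553560256958), 0.03238975629210472) ell ((0.5472248196601868, -0.1424119621515274), (0.06318379938602448, 0.06388562172651291), 83.2136001586914) mean [ 0.5443 -0.1424  0.1549] tcp [ 0.5455 -0.142   0.1365]
```

Request:
{"op": "arm_command", "data": {
  "plan": [
    [0,0.1,0,0,0,0,1],
    [-0.01,0.25,0,0,0,0,1],
    [-0.02,0.4,0,0,0,0,1],
    [-0.03,0.55,0,0,0,0,1],
    [-0.04,0.7,0,0,0,0,1],
    [-0.05,0.85,0,0,0,0,1],
    [-0.05,0.95,0,0,0,0,1],
    [-0.05,1,0,0,0,0,1],
    [-0.05,1,0,0,0,0,1],
    [-0.05,1,0,0,0,0,1]
  ]
}}

```text
time_s: 5.88
tcp_pos: [0.5655, 0.0567, 0.1363]
tcp_rot: [0.024, 1.0, -0.0, -0.001]
contact_force: [0.7, -0.6, -0.8]
gripper_width: 0.0619
gripper_force: 65.7
```

Request:
{"op": "arm_command", "data": {
  "plan": [
    [0,0.1,0,0,0,0,1],
    [0,0.2,0,0,0,0,1],
    [0,0.3,0,0,0,0,1],
    [0,0.4,0,0,0,0,1],
    [0,0.47,0,0,0,0,1],
    [0,0.5,0,0,0,0,1],
    [0,0.5,0,0,0,0,1],
    [0,0.5,0,0,0,0,1]
  ]
}}

```text
time_s: 6.55
tcp_pos: [0.571, 0.156, 0.137]
tcp_rot: [0.025, 1.0, -0.0, -0.0]
contact_force: [-0.0, -0.2, -1.9]
gripper_width: 0.0616
gripper_force: 65.7
```

```bash
python3 -c "
from go import *
go(.5725,.157,.0285,86.5)"; python3 held.py
```

```text
at [0.571 0.156 0.137] time 6.55 F [-0.  -0.2 -1.9] w 0.0616 | go [-0.007  0.006  0.543] [-0.    -0.     0.007]
[251 209 140 132] n 13649 top z 0.1546 tilt [0.01  0.002] circ ((0.5722898840904236, 0.15568315982818604), 0.03216687962412834) ell ((0.5721194744110107, 0.1556323766708374), (0.06317981332540512, 0.06363873183727264), 58.0703125) mean [0.5692 0.1558 0.1546] tcp [0.571  0.1558 0.1371]
```

Request:
{"op": "arm_command", "data": {
  "plan": [
    [0,0.01,0.1,0,0,0,1],
    [0,0.01,0.2,0,0,0,1],
    [0,0.01,0.3,0,0,0,1],
    [0,0.01,0.4,0,0,0,1],
    [0,0.01,0.46,0,0,0,1],
    [0,0.01,0.5,0,0,0,1],
    [0,0.01,0.52,0,0,0,1],
    [0,0.01,0.53,0,0,0,1],
    [0,0.01,0.535,0,0,0,1],
    [0,0.01,0.54,0,0,0,1],
    [0,0.01,0.54,0,0,0,1],
    [0,0.01,0.54,0,0,0,1]
  ]
}}

```text
time_s: 7.6
tcp_pos: [0.5716, 0.1591, 0.0299]
tcp_rot: [0.025, 1.0, 0.0, 0.0]
contact_force: [-0.1, 0.4, -0.8]
gripper_width: 0.0613
gripper_force: 65.7
```

Request:
{"op": "arm_command", "data": {
  "plan": [
    [0,0,0.004,0,0,0,1],
    [0,0,0.008,0,0,0,1],
    [0,0,0.008,0,0,0,1],
    [0,0,0.008,0,0,0,1]
  ]
}}

```text
time_s: 7.93
tcp_pos: [0.5716, 0.159, 0.0284]
tcp_rot: [0.025, 1.0, 0.0, 0.0]
contact_force: [-1.3, -1.1, 5.6]
gripper_width: 0.0621
gripper_force: 66.4
```

Contact at 5.6 N, so the coaster is seated. I'll open and rise.

Request:
{"op": "arm_command", "data": {
  "plan": [
    [0,0,0,0,0,0,0.15],
    [0,0,0,0,0,0,0],
    [0,0,0,0,0,0,0],
    [0,0,0,0,0,0,0],
    [0,0,0,0,0,0,0],
    [0,0,-0.1,0,0,0,0],
    [0,0,-0.25,0,0,0,0],
    [0,0,-0.4,0,0,0,0],
    [0,0,-0.6,0,0,0,0],
    [0,0,-0.75,0,0,0,0],
    [0,0,-0.75,0,0,0,0],
    [0,0,-0.75,0,0,0,0]
  ]
}}

```text
time_s: 8.93
tcp_pos: [0.5725, 0.1592, 0.1797]
tcp_rot: [0.025, 1.0, 0.001, 0.002]
contact_force: [-0.2, 0.0, -1.0]
gripper_width: 0.0854
gripper_force: 0.0
```

```bash
cat > stack.py <<'E'
from meas import *
import sys
p,d,m=grab("wrist");P=cloud(m,d);h=cv2.cvtColor(p,cv2.COLOR_RGB2HSV);cv2.imwrite(f"pics/{sys.argv[1]}.png",p[...,::-1])
near=(np.hypot(P[...,0]-.572,P[...,1]-.157)<.15)
k=near&(h[...,0]>90)&(h[...,0]<125)&(h[...,1]>70)&(abs(P[...,2]-.046)<.005)
if k.sum()>50:
    q=P[k];print("blue",k.sum(),np.median(q[:,2]).round(4),cv2.minEnclosingCircle(cv2.convexHull(q[:,:2].astype(np.float32))))
k=near&(abs(P[...,2]-.014)<.004);k=max(comps(k,(0,0,640,400),200),key=lambda t:t[0])[3]
print("plate",k.sum(),cv2.minAreaRect(cv2.convexHull(P[k][:,:2].astype(np.float32))))
k=near&(h[...,0]<16)&(h[...,1]>110)&(P[...,2]>.055)
if k.sum()>50: print("bar",k.sum(),P[k].mean(0).round(4),P[k][:,2].max().round(4),cv2.minAreaRect(cv2.convexHull(P[k][:,:2].astype(np.float32))))
E
python3 stack.py w4; python3 -c "
from go import *
go(.567,.058,.12,86.5)"
```

```text
blue 3803 0.046 ((0.5729538798332214, 0.15914975106716156), 0.03208790346980095)
plate 17069 ((0.5738469958305359, 0.15806570649147034), (0.12033750116825104, 0.18935340642929077), 86.62773132324219)
bar 3141 [0.5616 0.0717 0.0861] 0.322 ((0.5481241941452026, 0.12622742354869843), (0.12478012591600418, 0.19587792456150055), 16.17250633239746)
at [0.5713 0.1589 0.1779] time 8.98 F [-0.7  0.   0.3] w 0.0855 | go [-0.003 -0.505  0.289] [0.    0.001 0.007]
```

View pics/w4.png

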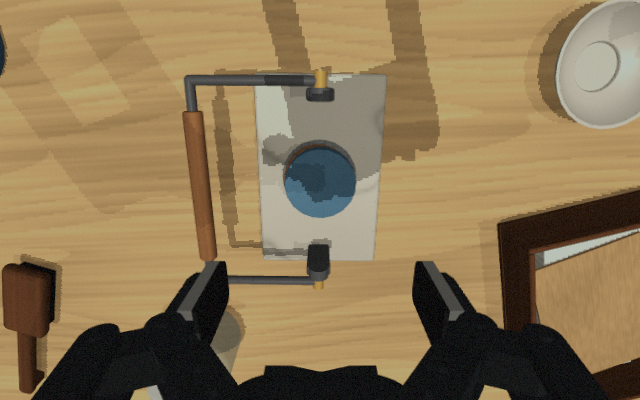

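The blue coaster sits on the wooden one at (320,180), level and centred within about 2 mm. Next is the handle bar: a vertical pinch, then an arc of radius 100 mm.

Request:
{"op": "arm_command", "data": {
  "plan": [
    [0,-0.15,0,0,0,0,0.3],
    [0,-0.3,0,0,0,0,0.4],
    [0,-0.42,0,0,0,0,0.4],
    [0,-0.5,0,0,0,0,0.4],
    [0,-0.5,0.1,0,0,0,0.4],
    [0,-0.5,0.2,0,0,0,0.4],
    [0,-0.5,0.28,0,0,0,0.4],
    [0,-0.5,0.28,0,0,0,0.4],
    [0,-0.5,0.28,0,0,0,0.4]
  ]
}}

```text
time_s: 9.73
tcp_pos: [0.5647, 0.0588, 0.1197]
tcp_rot: [0.025, 1.0, -0.0, -0.002]
contact_force: [-0.0, -0.4, 0.2]
gripper_width: 0.0517
gripper_force: 0.0
```

```bash
python3 stack.py w5; python3 -c "
from go import *
go(.567,.058,.041,86.5)"
```

```text
blue 5665 0.0461 ((0.5483391284942627, 0.15531828999519348), 0.055834442377090454)
plate 20123 ((0.5739728212356567, 0.1574927568435669), (0.12059635668992996, 0.1898704320192337), 86.4643325805664)
bar 4334 [0.5598 0.0588 0.0711] 0.2627 ((0.5835355520248413, 0.07684187591075897), (0.18700388073921204, 0.10096131265163422), 32.57737350463867)
at [0.5657 0.059  0.1209] time 9.78 F [ 0.8 -0.3 -0. ] w 0.0512 | go [-0.007 -0.005  0.399] [-0.    -0.001  0.008]
```

View pics/w5.png

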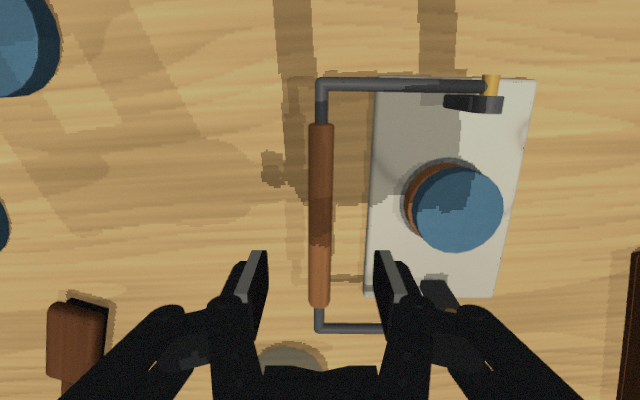

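The bar is at column 320, midway between the fingers (258 and 382). I'll descend and pinch.

Request:
{"op": "arm_command", "data": {
  "plan": [
    [0,0,0.1,0,0,0,0.4],
    [0,0,0.2,0,0,0,0.4],
    [0,0,0.3,0,0,0,0.4],
    [0,0,0.36,0,0,0,0.4],
    [0,0,0.39,0,0,0,0.4],
    [0,0,0.39,0,0,0,0.4],
    [0,0,0.39,0,0,0,0.6],
    [0,0,0.39,0,0,0,0.8],
    [0,0,0.39,0,0,0,1],
    [0,0,0.39,0,0,0,1],
    [0,0,0.39,0,0,0,1],
    [0,0,0.39,0,0,0,1]
  ]
}}

```text
time_s: 10.78
tcp_pos: [0.5671, 0.0589, 0.0445]
tcp_rot: [0.025, 1.0, -0.0, 0.001]
contact_force: [0.1, -3.0, 5.6]
gripper_width: 0.0141
gripper_force: 58.6
```

```bash
python3 -c "
from go import *
go(.567,.058,.041)
a=np.radians(-3.5);ey=np.array([-np.sin(a),np.cos(a),0]);o=ctrl.observe();r=R.from_quat(o['tcp_rot']).inv()
for t in np.arange(.1,1.5,.1):
    print(round(t,1),(r.apply(.1*((1-np.cos(t))*ey+np.array([0,0,np.sin(t)])))/.2).round(3))"
```

```text
at [0.5671 0.0589 0.0445] time 10.78 F [ 0.1 -3.   5.6] w 0.0141 | go [ 0.    -0.004  0.017] [0. 0. 0.]
0.1 [-0.     0.002 -0.05 ]
0.2 [-0.     0.01  -0.099]
0.3 [-0.001  0.022 -0.148]
0.4 [-0.001  0.039 -0.195]
0.5 [-0.001  0.061 -0.24 ]
0.6 [-0.001  0.087 -0.282]
0.7 [-0.002  0.118 -0.322]
0.8 [-0.002  0.152 -0.359]
0.9 [-0.003  0.189 -0.392]
1.0 [-0.003  0.23  -0.421]
1.1 [-0.004  0.273 -0.446]
1.2 [-0.004  0.319 -0.466]
1.3 [-0.005  0.366 -0.482]
1.4 [-0.006  0.415 -0.493]
```

Request:
{"op": "arm_command", "data": {
  "plan": [
    [0,0,-0.05,0,0,0,1],
    [0,0.01,-0.1,0,0,0,1],
    [0,0.022,-0.148,0,0,0,1],
    [0,0.039,-0.195,0,0,0,1],
    [0,0.06,-0.24,0,0,0,1],
    [0,0.087,-0.282,0,0,0,1],
    [0,0.087,-0.282,0,0,0,1],
    [0,0.087,-0.282,0,0,0,1]
  ]
}}

```text
time_s: 11.45
tcp_pos: [0.5674, 0.0754, 0.1017]
tcp_rot: [0.024, 1.0, -0.001, 0.001]
contact_force: [1.7, -9.3, 4.0]
gripper_width: 0.0134
gripper_force: 59.2
```

Request:
{"op": "arm_command", "data": {
  "plan": [
    [0,0.023,-0.046,0,0,0,1],
    [0,0.058,-0.084,0,0,0,1],
    [0,0.096,-0.118,0,0,0,1],
    [0,0.138,-0.147,0,0,0,1],
    [0,0.18,-0.173,0,0,0,1],
    [0,0.18,-0.173,0,0,0,1]
  ]
}}

```text
time_s: 11.95
tcp_pos: [0.5695, 0.111, 0.1384]
tcp_rot: [0.024, 1.0, -0.002, 0.001]
contact_force: [-4.3, -17.3, 23.1]
gripper_width: 0.0135
gripper_force: 59.4
```

Pressing inward by about 28 N, I'll ease off outward.

Request:
{"op": "arm_command", "data": {
  "plan": [
    [0,-0.011,-0.022,0,0,0,1],
    [0,-0.011,-0.022,0,0,0,1],
    [0,-0.011,-0.022,0,0,0,1]
  ]
}}

```text
time_s: 12.2
tcp_pos: [0.5682, 0.1098, 0.1401]
tcp_rot: [0.024, 1.0, -0.0, -0.0]
contact_force: [-4.1, -6.0, 11.1]
gripper_width: 0.0132
gripper_force: 61.0
```

```bash
python3 - <<'E'
from meas import *
o=ctrl.observe();print(o["tcp_pos"],o["contact_force"],o["wrist_torque"])
p,d,m=grab("top");P=cloud(m,d);h=cv2.cvtColor(p,cv2.COLOR_RGB2HSV)
k=np.zeros(d.shape,bool);k[160:265,235:330]=1
kk=k&(abs(P[...,2]-.014)<.004);print("plate",cv2.minAreaRect(cv2.convexHull(P[kk][:,:2].astype(np.float32))))
q,e,n=grab("side");P=cloud(n,e);h=cv2.cvtColor(q,cv2.COLOR_RGB2HSV)
k=(h[...,0]<16)&(h[...,1]>110)&(P[...,2]>.08)&(P[...,2]<.2)&(abs(P[...,0]-.57)<.08)&(abs(P[...,1]-.11)<.09)
print("bar",k.sum(),np.median(P[k],0),P[k][:,2].max())
a=cv2.resize(q[120:230,190:370],None,fx=3.6,fy=3.6);b=cv2.resize(p[160:270,235:335],None,fx=1.4,fy=1.4)
cv2.imwrite("pics/s6.png",a[...,::-1])
E
```

```text
[0.56824858 0.10982855 0.14014268] [-4.11119882 -5.99679191 11.09717342] [-0.95889093  0.6347271   0.0180491 ]
plate ((0.5827217102050781, 0.10774756222963333), (0.2161126732826233, 0.21239414811134338), 88.50408172607422)
bar 255 [0.55613719 0.10471213 0.14950121] 0.18858110623792118
```

View pics/s6.png

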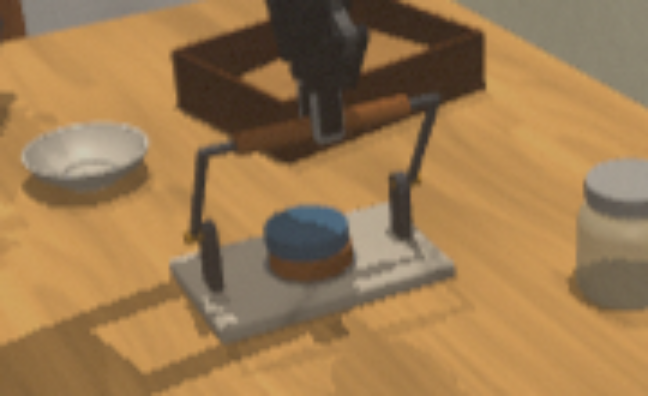

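The side view shows the handle at about 1.1 rad in the pinch (bar between the fingers at (330,118)), the caddy flat and the stack centred at (308,240). I'll loosen to a cage and push the bar on past the spring's snap point.

Request:
{"op": "arm_command", "data": {
  "plan": [
    [0,0,-0.01,0,0,0,0.75],
    [0,0,-0.02,0,0,0,0.65],
    [0,0,-0.02,0,0,0,0.65],
    [0,0.03,-0.02,0,0,0,0.65],
    [0,0.06,-0.02,0,0,0,0.65],
    [0,0.09,-0.02,0,0,0,0.65],
    [0,0.12,-0.02,0,0,0,0.65],
    [0,0.15,-0.02,0,0,0,0.65],
    [0,0.18,-0.02,0,0,0,0.65],
    [0,0.2,-0.02,0,0,0,0.65],
    [0,0.2,-0.02,0,0,0,0.65],
    [0,0.2,-0.02,0,0,0,0.65]
  ]
}}

```text
time_s: 13.3
tcp_pos: [0.5708, 0.1505, 0.1431]
tcp_rot: [0.024, 1.0, 0.0, -0.0]
contact_force: [0.0, 0.6, 1.0]
gripper_width: 0.0298
gripper_force: 0.4
```

```bash
cat > side.py <<'E'
from meas import *
import sys
q,e,n=grab("side");P=cloud(n,e);h=cv2.cvtColor(q,cv2.COLOR_RGB2HSV)
k=(h[...,0]<16)&(h[...,1]>110)&(P[...,2]>.08)&(P[...,2]<.19)&(abs(P[...,0]-.57)<.08)&(abs(P[...,1]-.13)<.06)
print("bar",k.sum(),np.median(P[k],0).round(4))
a=cv2.resize(q[100:230,190:380],None,fx=3.6,fy=3.6);cv2.imwrite(f"pics/{sys.argv[1]}.png",a[...,::-1])
E
python3 side.py s7
```

```text
bar 247 [0.5569 0.1524 0.1624]
```

The bar is upright. I'll open and retreat straight up.

Request:
{"op": "arm_command", "data": {
  "plan": [
    [0,0.03,0,0,0,0,0.4],
    [0,0.03,0,0,0,0,0],
    [0,0.03,0,0,0,0,0],
    [0,0.03,0,0,0,0,0],
    [0,0.03,0,0,0,0,0],
    [0,0.03,-0.1,0,0,0,0],
    [0,0.03,-0.25,0,0,0,0],
    [0,0.03,-0.4,0,0,0,0],
    [0,0.03,-0.6,0,0,0,0],
    [0,0.03,-0.75,0,0,0,0],
    [0,0.03,-0.75,0,0,0,0],
    [0,0.03,-0.75,0,0,0,0]
  ]
}}

```text
time_s: 14.35
tcp_pos: [0.5722, 0.1562, 0.2953]
tcp_rot: [0.025, 1.0, 0.001, 0.002]
contact_force: [0.3, -0.5, -0.2]
gripper_width: 0.0854
gripper_force: 0.0
```

```bash
python3 side.py s8; python3 stack.py w8
```

```text
bar 300 [0.5681 0.1539 0.1625]
blue 1110 0.046 ((0.5702803134918213, 0.15992963314056396), 0.031847402453422546)
plate 4797 ((0.5697863101959229, 0.126644566655159), (0.05542650446295738, 0.18772977590560913), 87.1750717163086)
bar 2906 [0.5643 0.159  0.1995] 0.4359 ((0.5632048845291138, 0.15807901322841644), (0.11192869395017624, 0.10846494138240814), 41.716285705566406)
```

View pics/s8.png

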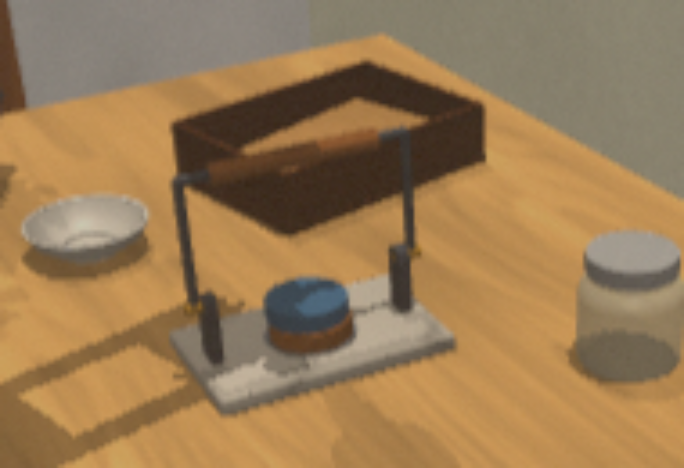

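The handle stands upright (bar at about (295,155)), the stack is flat and centred at (308,315), and the gripper is clear with nothing disturbed. I'm handing in.

```bash
python3 -c "
from workcell import ctrl
print(ctrl.hand_in())"
```

```text
the job is handed in; nothing more can be done
None
```

I handed the job in at about 14.5 s: the blue coaster lies flat and centred on the wooden one, the caddy's handle is upright and the gripper is clear; the hand-in gave no verdict, and I did not re-measure the bystanders.

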